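Finish the deposit slip and call the next customer

TASK

Finish the deposit slip on the black stamping board: push the raised steel flap down flat to hold the slip, then press the square self-inking stamp that stands on the slip fully down and let it spring back up, and last press the raised end of the larger rocker on the white switch box fully down to call the next customer. Only push and press: pick nothing up, leave the stamp standing where it is, and do not disturb the other things, the smaller rocker or the bell.

Things in the scene. Friction and masses are not known exactly. Their poses are not given: they have to be found in the camera images.
- board: black stamping board fixed to the desk, 190 mm (its x) by 220 mm (its y), 12 mm thick, with a white paper slip on it; it may be on the left or the right of the robot. Origin: centre of its underside; its x points from the robot's side to the far edge where the flap is hinged, z up.
- clamp_push (a point): point to push on the upper face of the hold-down flap, on its middle line, 42 mm from the hinge. The flap is a steel plate 160 mm (y) by 70 mm (x), 3 mm thick, with a round bar of 7 mm along its free near edge; its hinge runs along the board's y at board x = +88 mm, 16 mm above the desk, and its free edge points to the board's -x. The point moves with the flap and is at board (46, 0, 17.5) mm when the flap lies flat.
- clamp (a joint): angle of the flap, rad: 0 = flat on the slip (stop), starts raised at 0.3 to 0.6; it stays where it is left (friction; about 2 to 6 N at the push point moves it down).
- stamp: loose square self-inking stamp standing upright on the slip, 62 mm (x) by 46 mm (y) foot, 72 mm tall, about 0.2 kg: grey side frames and a sprung black cap. Origin: centre of its underside, 12 mm above the desk; z up.
- stamp_top (a point): centre of the flat top of the stamp's black cap (48 by 42 mm), 72 mm above the stamp's underside (84 mm above the desk) when up, 62 mm (74 mm above the desk) when fully down; moves with the cap.
- stamp_cap (a joint): how far the stamp's cap is pressed down, m: 0 = up, 0.010 = fully down (stop); a spring returns it, about 2 N to start and 6 N fully down.
- round_stamp: loose old hand stamp, dark turned wood with a round knob, 38 mm diameter, 66 mm tall, beside the square stamp on the slip; leave it where it is. Origin: centre of its underside.
- switchbox: white switch box fixed to the desk, 100 mm (x) by 140 mm (y), 38 mm tall, on the other side from the board, with two black rockers. Origin: centre of its underside; its x points away from the robot, z up.
- call_end (a point): point to press on the upper face of the larger rocker, near its far end, which starts raised. The rocker is a flat paddle 60 mm long (the box's x) by 36 mm wide (y), 8 mm thick, rocking about an axis along the box's y through box (0, 33, 44) mm. The point lies 24 mm from the axis, at box (23, 33, 52) mm before pressing and about (24, 33, 44) mm when fully pressed; it moves with the rocker.
- call (a joint): angle of the larger rocker, rad: 0 = off (far end up), 0.36 = fully pressed (far end down, stop); stays where it is left (friction, about 1.5 to 4 N at the far half). Press only on the half beyond the axis, at least 6 mm beyond it.
- spare (a joint): angle of the smaller rocker (32 by 22 mm) on the same box, centred at box y = -42 mm: 0 as it starts; leave it.
- bell_pin (a joint): how far the pin on top of the steel counter bell is pressed, m: 0 = up; leave it.
- bell: steel domed counter bell fixed to the desk at the back, 84 mm diameter, 50 mm tall with its pin. Origin: centre of its underside.
- tape: loose roll of clear tape lying flat, 72 mm diameter, 24 mm tall, near the switch box's near side. Origin: centre of its underside.
- weight: loose glass paperweight, 60 mm diameter, 32 mm tall, behind the switch box. Origin: centre of its underside.
- inkpad: loose ink pad, 70 by 110 mm, 18 mm tall, on the robot's side of the board. Origin: centre of its underside.
- pencup: loose grey pen cup, 76 mm diameter, 95 mm tall (pens to 150 mm), on the left side. Origin: centre of its underside.
Not all that is in view belongs to the job. Leave any purple or red look-alike of the switchbox alone.

How it is judged:
On the way, in this order (a step that is already met when the one before it is completed fails the run):
1. the flap is pushed down flat on the slip (value of joint clamp below 0.08 rad), for 0.2 s.
2. the square stamp is pressed fully down (value of joint stamp_cap above 0.008 m), for 0.05 s.
3. the larger rocker is pressed over, the stamp being up again (value of joint call above 0.3 rad and value of joint stamp_cap below 0.002 m), for 0.1 s.
At the end, for the whole second after the job is handed in: Flap flat (under 0.08 rad), larger rocker over (beyond 0.30 of 0.36 rad), stamp cap up (within 2 mm), stamp upright, at rest, within 15 mm of its start; smaller rocker and bell not pressed, the other things within 30 mm of their starts (all of step 3 and value of joint clamp below 0.08 rad and value of joint spare below 0.1 rad and value of joint bell_pin below 0.002 m and distance of stamp from where it was at the start of the episode below 0.015 m and angle between stamp's own z axis and vertical below 0.1 rad and linear speed of stamp below 0.01 m/s and not (distance of round_stamp from where it was at the start of the episode above 0.03 m) and not (distance of tape from where it was at the start of the episode above 0.03 m) and not (distance of weight from where it was at the start of the episode above 0.03 m) and not (distance of inkpad from where it was at the start of the episode above 0.03 m) and not (distance of pencup from where it was at the start of the episode above 0.03 m)); the robot touches nothing.
It fails at once if the stamp or the larger rocker was pressed before the flap held the slip ((value of joint stamp_cap above 0.004 m or value of joint call above 0.15 rad) and value of joint clamp above 0.12 rad).
It fails at once if the stamp was pressed with the next customer already called (value of joint stamp_cap above 0.004 m and value of joint call above 0.15 rad).
It fails at once if the stamp was lifted, shoved or tipped (height (world z) of stamp above 0.02 m or distance of stamp from where it was at the start of the episode above 0.025 m or angle between stamp's own z axis and vertical above 0.35 rad).
It fails at once if the smaller rocker or the bell was pressed (value of joint spare above 0.1 rad or value of joint bell_pin above 0.003 m).
It fails at once if another thing was moved, lifted or knocked over (distance of any of round_stamp, tape, weight, inkpad, pencup from where it was at the start of the episode above 0.03 m or angle between any of round_stamp, tape, weight, inkpad, pencup's own z axis and vertical above 0.4 rad).
It also fails if it takes over 46 s, if anything falls off the work surface, if the arm or the gripper's body presses on something with over 40 N, if the wrist force passes 120 N, or if a joint passes its speed limit or range.

ROBOT

A 6-joint arm with a two-finger parallel gripper is mounted at the origin on the work surface. World frame = base frame: x ahead of the robot, y to its left, z up, the work surface at z = 0. Lengths are in m, angles in rad, forces in N, time in s.
With the tool pointing down it reaches from about 0.225 to 0.875 m from the base axis. Payload 3.4 kg.
Tool frame: the origin (TCP) lies between the finger pads; the fingertips stand 25 mm ahead of it and the grasp point (between the pads) lies 6 mm ahead of it (manip.tips_ahead is the distance from the TCP to the fingertips, in m); z points along the fingers, x is the direction in which the jaws open and shut, and the axes are right-handed (so a half turn about z gives the same grasp; the last joint's range is limited). The gripper opens to 85 mm and grips with 20 to 120 N. Pads are 22 mm wide; open, the fingers measure 114 mm over their backs; the gripper's body (76 mm by 85 mm) begins 54 mm behind the grasp point. The pads swing forward as they close: fully open they stand 13 mm farther back than shut.
Start: joints at [1.005, 0.276, 1.505, -0, 1.361, -0.121], TCP at [0.247, 0.519, 0.256] pointing down, gripper open.
Joint ranges: [-2.89, 2.89], [-0.75, 2.08], [0.22, 2.7], [-1.18, 4.32], [0.11, 2.71], [-2.7, 2.7]. Speed limits (rad/s): [2.57, 2.57, 3.14, 3.14, 3.14, 3.14].

INTERFACE

Orientations are given as a unit quaternion [w, x, y, z].
In Python, from rig import manip gives the robot as it stands. The module is installed in compiled form; this text tells all that it offers.
- The arm moves only by the tool send_rows, never from a script. Its argument "plan" is a list of rows, each an object with "linear": the shift along the tool's x, y, z in m, a list of three; "delta_rot": the turn, a rotation vector about the tool's x, y, z in degrees, a list of three; "fingers": the finger opening in m, from 0 to 0.0854. A call has 1 to 12 rows; each row shifts and turns the pose as measured when the row begins, along the tool's axes as they then stand; what a row does not reach is not made up. A row lasts 1/12 s, in which the tool goes at most 41.7 mm and 7.16 degrees, less where a joint would pass 70% of its speed; a pose out of reach is approached as far as the arm can. A call with a gripper value outside its range is refused whole. The fingers move at their own pace and stop on an object; "force" is the grip in N (left out, the last holds). Time passes only in rows, so rows that do not move let the fingers close. It gives the time, the measured TCP pose, the force and the opening at its end, in the units of the state.
- manip.get_state(): the state, without advancing time (a new reading comes with each control period).
- manip.get_image(name): name is "scene" or "top" or "wrist"; returns the picture (480x640x3 uint8, red, green, blue); there is no depth.
- manip.camera_info(name): a dict with "K" (3x3 intrinsics, pixels), "dist" ([k1, k2, p1, p2, k3] as OpenCV has them; the pictures are not rectified), "rvec" (rotation vector, rad) and "tvec" (3), from world to camera coordinates, as OpenCV has them. Camera axes: x right, y down, z forward; pixel columns grow to the right and rows downward; lengths in m; the calibration is good to about 2 mm. A picture is of the moment at which its call begins: read the wrist's pose just before it. camera_info takes no time and is no camera call; for the wrist camera it gives the pose at the moment of the call.
- manip.sign_off(): hands the job in, once; it reports no verdict.
Trained networks look in the newest picture that a camera, given by its name, has taken for a name from the list of things; names that differ only in an ending like _2 or _b are one class to them, and where a whole thing is asked for, a point or a joint stands for the part that bears it (a point fixed in the world has none). Each returns a list of dicts, best first, with "p" (0 to 1); they miss things now and then, are a little off and sometimes report something else, mostly with a low value. They report only what shows in the picture. A call takes as long as a camera call. They do not tell look-alikes from the thing itself.
- manip.find_in(thing, camera): "extent" ([left, top, right, bottom] in pixels, round what is visible of it).
- manip.masks_of(thing, camera): "pixels" (480x640 bool, what is visible of it) and "extent" ([left, top, right, bottom] in pixels, round what is visible of it).
The state is a dict: "clock": time; "qpos": joint angles; "qd": joint speeds; "effort": joint torques, N m; "position": TCP position; "ee_rot": TCP orientation; "contact_force": force on the tool from outside, world axes, zero at the start; "moment": the same for the moment, N m; "width": finger opening in m.
Only numpy, scipy, OpenCV 4.12 (cv2) and the standard library are available. Lean on these libraries where they do the work, as an engineer would, in place of code of your own. Each camera call takes 0.05 s, during which the arm holds its last target. There are 200 camera calls.

## Working session

There is one attempt and no reset: what is moved stays moved. The work goes in short steps, Python scripts to look and compute and a tool call to move; the robot and the scene stay as the last step left them, time stands still between calls to the robot, and variables do not carry over. Pictures are saved under pics/ and viewed, about 8 in all and at most 12, crops included, and the job is handed in when it is done.

Besides the shell and the picture viewer there is one more tool, called after "Call:" in YAML: its name, and indented under it one key for each argument. send_rows: Moves the arm, as the interface text tells. Its arguments: {"type":"object","properties":{"plan":{"type":"array","items":{"type":"object","properties":{"linear":{"type":"array","items":{"type":"number"}},"delta_rot":{"type":"array","items":{"type":"number"}},"fingers":{"type":"number"}}}},"force":{"type":"number"}},"required":["plan"]}

```bash
mkdir -p pics; cat > h.py <<'E'
import numpy as np, cv2
from rig import manip
from scipy.spatial.transform import Rotation as R
def cam(n):
    c=manip.camera_info(n); return [np.array(c[k],float) for k in("K","dist","rvec","tvec")]
def ray(n,uv,z):
    K,d,r,t=cam(n); u=cv2.undistortPoints(np.array(uv,float).reshape(-1,1,2),K,d).reshape(-1,2)
    M=cv2.Rodrigues(r)[0]; o=-M.T@t.ravel(); D=np.c_[u,np.ones(len(u))]@M
    return o+D*((z-o[2])/D[:,2])[:,None]
def proj(n,P):
    K,d,r,t=cam(n); return cv2.projectPoints(np.array(P,float).reshape(-1,1,3),r,t,K,d)[0].reshape(-1,2)
def save(n,f):
    im=manip.get_image(n); cv2.imwrite('pics/'+f,im[:,:,::-1]); return im
E
python3 - <<'E'
from h import *
a=save('top','t0.png');b=save('scene','s0.png')
for th in ['board','clamp','stamp','stamp_top','round_stamp','switchbox','call','spare','bell','tape','weight','inkpad','pencup']:
  print(th,[( [int(x) for x in r['extent']],round(r['p'],2)) for r in manip.find_in(th,'top')][:3])
s=manip.get_state();print(s['position'],s['ee_rot'],s['clock'])
E
```

```text
board []
clamp [([230, 223, 291, 247], 0.77)]
stamp [([269, 256, 290, 280], 0.89), ([146, 190, 182, 225], 0.2)]
stamp_top []
round_stamp [([233, 267, 248, 280], 0.69), ([234, 222, 291, 248], 0.37)]
switchbox [([346, 331, 404, 371], 0.96), ([443, 338, 503, 383], 0.76), ([413, 181, 464, 225], 0.68)]
call [([268, 259, 288, 279], 0.73), ([420, 187, 434, 211], 0.72), ([357, 233, 372, 258], 0.63)]
spare [([393, 345, 399, 359], 0.66), ([383, 243, 395, 257], 0.62), ([450, 199, 458, 208], 0.59)]
bell [([305, 158, 336, 182], 0.76), ([230, 300, 269, 327], 0.43)]
tape [([369, 280, 396, 305], 0.53), ([231, 224, 290, 249], 0.52)]
weight [([365, 203, 387, 225], 0.68)]
inkpad [([234, 300, 272, 325], 0.7)]
pencup [([144, 191, 180, 226], 0.7)]
[0.2474281  0.51908184 0.25635743] [-3.80408294e-05  8.45660930e-01  5.33720513e-01  5.90831795e-05] 0.75
```

View pics/t0.png

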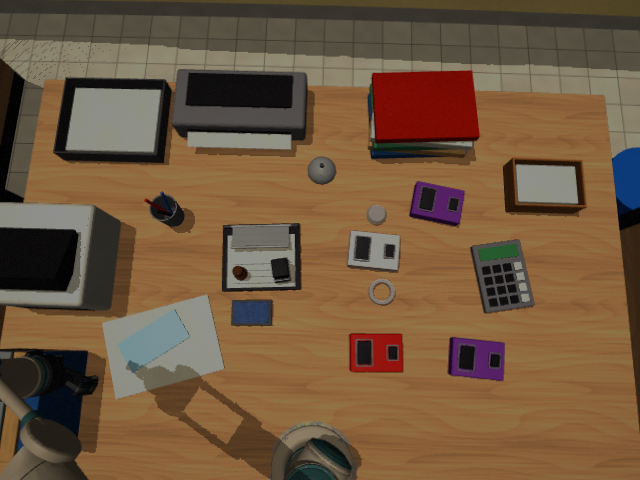

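View pics/s0.png

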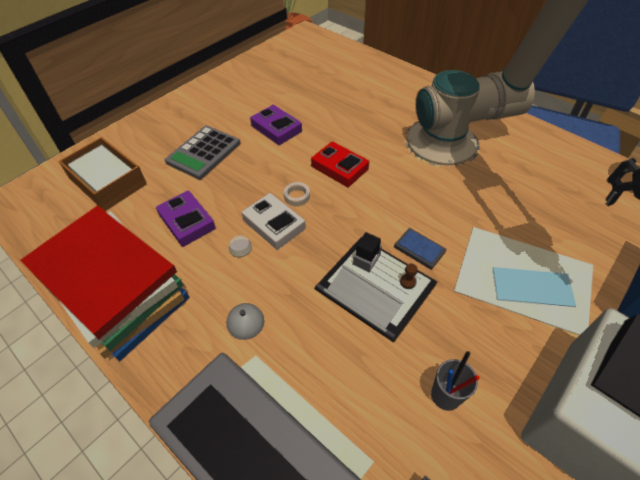

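The top view has four box-like things: white (374,251), red (376,353), purple (437,203) and purple (477,358). I choose the white one. The board is at (261,257), with the square stamp at (280,268) and the round stamp at (240,272).

```bash
python3 - <<'E'
from h import *
im=cv2.imread('pics/t0.png')[200:320,215:405]
cv2.imwrite('pics/c1.png',cv2.resize(im,None,fx=4.2,fy=4.2,interpolation=cv2.INTER_CUBIC))
np.set_printoptions(precision=3,suppress=True)
print(ray('top',[(223,226),(299,225),(300,290),(222,290)],.012))
print(ray('top',[(351,231),(400,234),(398,271),(348,267)],.038))
print(ray('top',[(280,268)],.07),ray('top',[(322,170)],.03))
for n in('top','scene','wrist'):
  K,d,r,t=cam(n);print(n,K[0,0],-cv2.Rodrigues(r)[0].T@t.ravel())
s=manip.get_state();print(R.from_quat(s['ee_rot'],scalar_first=True).as_matrix())
print(cv2.Rodrigues(cam('wrist')[2])[0])
E
```

```text
[[0.639 0.275 0.012]
 [0.648 0.057 0.012]
 [0.462 0.047 0.012]
 [0.456 0.264 0.012]]
[[ 0.629 -0.09   0.038]
 [ 0.624 -0.227  0.038]
 [ 0.52  -0.22   0.038]
 [ 0.527 -0.083  0.038]]
[[0.514 0.101 0.07 ]] [[ 0.809 -0.004  0.03 ]]
top 448.9430450691095 [ 0.333 -0.009  1.257]
scene 437.8898028993978 [1.039 0.435 0.882]
wrist 383.4903929520255 [0.186 0.548 0.374]
[[ 0.43   0.903  0.   ]
 [ 0.903 -0.43   0.   ]
 [ 0.    -0.    -1.   ]]
[[ 0.43   0.903 -0.001]
 [ 0.869 -0.414  0.27 ]
 [ 0.243 -0.117 -0.963]]
```

View pics/c1.png

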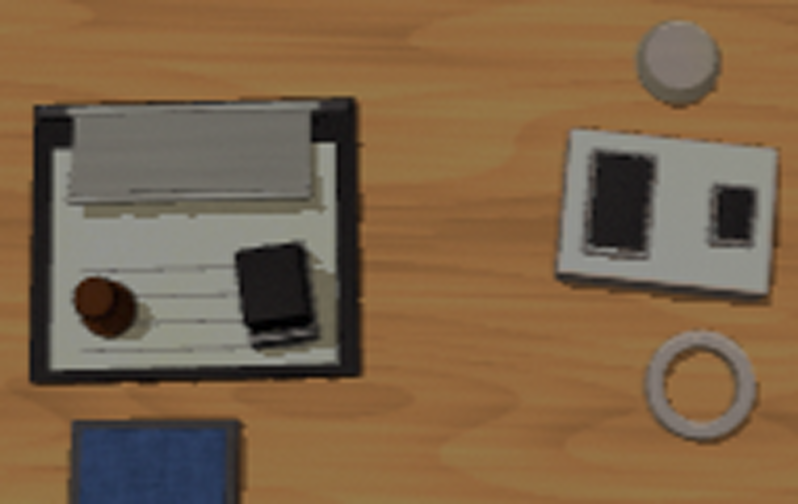

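The crop confirms the white box, with its large rocker on the left (box y+). The stamp sits at the board's right near area, and the flap is raised at the far edge. Next I close the fingers and move over for a wrist look.

Call:
send_rows:
  plan:
    - {"linear":[0,0,-0.02],"delta_rot":[0,0,-6.4],"fingers":0}
    - {"linear":[0,0,-0.02],"delta_rot":[0,0,-6.4],"fingers":0}
    - {"linear":[0,0,-0.02],"delta_rot":[0,0,-6.4],"fingers":0}
    - {"linear":[0,0,-0.02],"delta_rot":[0,0,-6.4],"fingers":0}
    - {"linear":[-0.036,0.018,0],"delta_rot":[0,0,0],"fingers":0}
    - {"linear":[-0.036,0.018,0],"delta_rot":[0,0,0],"fingers":0}
    - {"linear":[-0.036,0.018,0],"delta_rot":[0,0,0],"fingers":0}
    - {"linear":[-0.036,0.018,0],"delta_rot":[0,0,0],"fingers":0}
    - {"linear":[-0.036,0.018,0],"delta_rot":[0,0,0],"fingers":0}
    - {"linear":[-0.036,0.018,0],"delta_rot":[0,0,0],"fingers":0}
    - {"linear":[-0.036,0.018,0],"delta_rot":[0,0,0],"fingers":0}
    - {"linear":[-0.036,0.018,0],"delta_rot":[0,0,0],"fingers":0}
  force: 60

```text
clock: 1.75
position: [0.4013, 0.2327, 0.3391]
ee_rot: [-0.001, 0.692, 0.722, 0.003]
contact_force: [1.2, 0.7, -0.2]
width: 0.0003
```

Call:
send_rows:
  plan:
    - {"linear":[-0.035,0.01,0]}
    - {"linear":[-0.035,0.01,0]}
    - {"linear":[-0.035,0.01,0]}
    - {"linear":[0,0,0]}
    - {"linear":[0,0,0]}

```text
$.plan[0]: bad value
```

```bash
python3 - <<'E'
from h import *
s=manip.get_state();print(s['position'],s['ee_rot'])
save('wrist','w1.png')
np.set_printoptions(precision=3,suppress=True)
for th in ['clamp','stamp','stamp_top','round_stamp']:
  print(th,[( [int(x) for x in r['extent']],round(r['p'],2)) for r in manip.find_in(th,'wrist')][:2])
E
```

```text
[0.40127509 0.23273192 0.33914758] [-0.00081996  0.69197419  0.72191736  0.00252421]
clamp [([191, 339, 271, 352], 0.71)]
stamp [([171, 256, 234, 330], 0.65)]
stamp_top [([169, 273, 224, 331], 0.58)]
round_stamp [([287, 266, 318, 303], 0.91)]
```

View pics/w1.png

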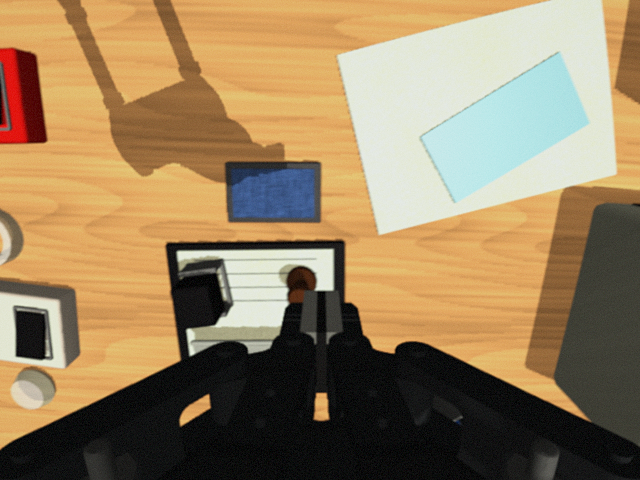

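The rows need every field. The wrist view shows the board at (255,290), with the gripper hiding its far part. I'll move so that board and box are both visible in one view.

Call:
send_rows:
  plan:
    - {"linear":[-0.025,0.02,0],"delta_rot":[0,0,0],"fingers":0}
    - {"linear":[-0.025,0.02,0],"delta_rot":[0,0,0],"fingers":0}
    - {"linear":[-0.025,0.02,0],"delta_rot":[0,0,0],"fingers":0}
    - {"linear":[-0.025,0.02,0],"delta_rot":[0,0,0],"fingers":0}
    - {"linear":[-0.025,0.02,0],"delta_rot":[0,0,0],"fingers":0}
    - {"linear":[-0.025,0.02,0],"delta_rot":[0,0,0],"fingers":0}
    - {"linear":[-0.025,0.02,0],"delta_rot":[0,0,0],"fingers":0}
    - {"linear":[-0.025,0.02,0],"delta_rot":[0,0,0],"fingers":0}
    - {"linear":[-0.025,0.02,0],"delta_rot":[0,0,0],"fingers":0}
    - {"linear":[-0.02,0.02,0],"delta_rot":[0,0,0],"fingers":0}
    - {"linear":[0,0,0],"delta_rot":[0,0,0],"fingers":0}
    - {"linear":[0,0,0],"delta_rot":[0,0,0],"fingers":0}

```text
clock: 3.0
position: [0.6195, 0.0179, 0.3345]
ee_rot: [-0.006, 0.677, 0.736, 0.005]
contact_force: [-0.4, 1.5, 0.2]
width: -0.0001
```

```bash
python3 - <<'E'
from h import *
s=manip.get_state();print(s['position'],s['ee_rot'])
save('wrist','w2.png')
np.set_printoptions(precision=3,suppress=True)
for th in ['clamp','stamp','stamp_top','round_stamp','switchbox','call']:
  print(th,[( [int(x) for x in r['extent']],round(r['p'],2)) for r in manip.find_in(th,'wrist')][:2])
E
```

```text
[0.61950678 0.01788028 0.33451076] [-0.0058868   0.67665617  0.73625672  0.00527401]
clamp [([370, 169, 526, 232], 0.74)]
stamp [([380, 71, 441, 141], 0.76)]
stamp_top [([380, 77, 440, 136], 0.86), ([372, 169, 529, 234], 0.31)]
round_stamp [([485, 93, 543, 130], 0.96), ([169, 123, 212, 190], 0.22)]
switchbox [([94, 94, 236, 202], 0.8), ([0, 212, 88, 316], 0.69)]
call [([371, 172, 527, 236], 0.68), ([14, 246, 55, 304], 0.67)]
```

View pics/w2.png

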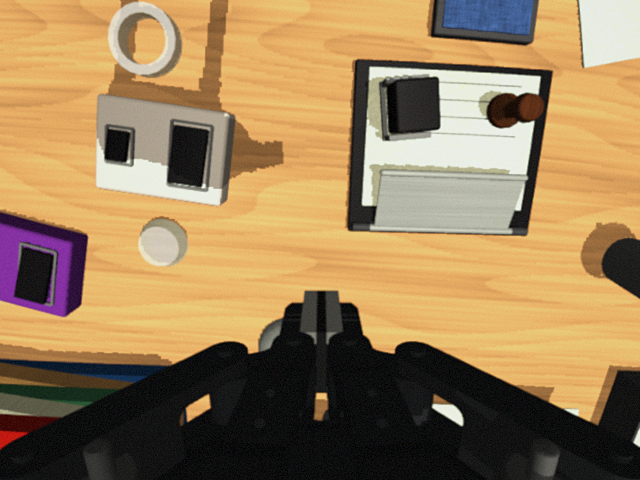

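```bash
python3 - <<'E'
from h import *
np.set_printoptions(precision=4,suppress=True)
from scipy.optimize import least_squares
def fit(loc,obs,x0):
    f=lambda p:np.concatenate([(proj(c,np.array([(p[0]+np.cos(p[2])*l[0]-np.sin(p[2])*l[1],p[1]+np.sin(p[2])*l[0]+np.cos(p[2])*l[1],l[2]) for l in loc])-np.array(o)).ravel() for c,o in obs])
    r=least_squares(f,x0,loss='soft_l1');print(r.x[:2],np.degrees(r.x[2]),'res',r.fun.round(1));return r.x
bl=[(-.095,-.11,.012),(-.095,.11,.012),(.095,.11,.012),(.095,-.11,.012)]
w=[(356,60),(551,71),(527,235),(348,230)];t=[(300,290),(222,291),(223,225),(299,224)]
print('board');fit(bl,[('wrist',w)],[.55,.16,0]);b=fit(bl,[('wrist',w),('top',t)],[.55,.16,0])
B=lambda p,l:(p[0]+np.cos(p[2])*l[0]-np.sin(p[2])*l[1],p[1]+np.sin(p[2])*l[0]+np.cos(p[2])*l[1])
print('push flat',B(b,(.046,0)))
fe=ray('wrist',[(379,172),(526,176)],.04);print('flap free edge if z=.04',fe)
print('box');sl=[(-.05,-.07,.038),(-.05,.07,.038),(.05,.07,.038),(.05,-.07,.038)]
w=[(98,94),(234,113),(226,205),(97,188)];t=[(398,271),(348,267),(351,231),(400,234)]
fit(sl,[('wrist',w)],[.57,-.155,0]);s=fit(sl,[('wrist',w),('top',t)],[.57,-.155,0])
print('call',B(s,(.023,.033)),'axis',B(s,(0,.033)),'rocker seen',ray('wrist',[(190,154)],.048))
print('cap',ray('wrist',[(391,79),(437,76),(439,131),(393,134)],.084), ray('top',[(270.7+.5,258.5),(287,257.5),(289,275.5),(273.5,278)],.084).mean(0))
E
```

```text
File "<stdin>", line 5
    f=lambda p:np.concatenate([(proj(c,np.array([(p[0]+np.cos(p[2])*l[0]-np.sin(p[2])*l[1],p[1]+np.sin(p[2])*l[0]+np.cos(p[2])*l[1],l[2]) for l in loc])-np.array(o)).ravel() for c,o in obs])
                                                                                                                                                                                            ^
SyntaxError: closing parenthesis ']' does not match opening parenthesis '('
```

```bash
python3 - <<'E'
from h import *
np.set_printoptions(precision=4,suppress=True)
from scipy.optimize import least_squares
B=lambda p,l:(p[0]+np.cos(p[2])*l[0]-np.sin(p[2])*l[1],p[1]+np.sin(p[2])*l[0]+np.cos(p[2])*l[1])
def fit(loc,obs,x0):
    f=lambda p:np.concatenate([(proj(c,[(*B(p,l),l[2]) for l in loc])-np.array(o)).ravel() for c,o in obs])
    r=least_squares(f,x0,loss='soft_l1');print(r.x[:2],np.degrees(r.x[2]),'res',r.fun.round(1));return r.x
bl=[(-.095,-.11,.012),(-.095,.11,.012),(.095,.11,.012),(.095,-.11,.012)]
w=[(356,60),(551,71),(527,235),(348,230)];t=[(300,290),(222,291),(223,225),(299,224)]
print('board');fit(bl,[('wrist',w)],[.55,.16,0]);b=fit(bl,[('wrist',w),('top',t)],[.55,.16,0])
print('push flat',B(b,(.046,0)))
fe=ray('wrist',[(379,172),(526,176)],.04);print('flap free edge if z=.04',fe)
print('box');sl=[(-.05,-.07,.038),(-.05,.07,.038),(.05,.07,.038),(.05,-.07,.038)]
w=[(98,94),(234,113),(226,205),(97,188)];t=[(398,271),(348,267),(351,231),(400,234)]
fit(sl,[('wrist',w)],[.57,-.155,0]);s=fit(sl,[('wrist',w),('top',t)],[.57,-.155,0])
print('call',B(s,(.023,.033)),'axis',B(s,(0,.033)),'rocker seen',ray('wrist',[(190,154)],.048))
print('cap',ray('wrist',[(391,79),(437,76),(439,131),(393,134)],.084), ray('top',[(270.7+.5,258.5),(287,257.5),(289,275.5),(273.5,278)],.084).mean(0))
st=manip.get_state();print(R.from_quat(st['ee_rot'],scalar_first=True).as_matrix(),manip.tips_ahead)
E
```

```text
board
[0.555  0.1608] 3.2532686077475717 res [-0.6 -0.7  2.2 -1.   0.1  1.3 -0.4  1.9]
[0.5542 0.1608] 3.1501145204320466 res [-0.4 -1.7  2.5 -1.6  0.1  0.8 -0.5  1.   0.7 -1.  -0.6 -0.1 -0.4 -0.5
  0.5 -1.3]
push flat (np.float64(0.6000910265401793), np.float64(0.16336472381123296))
flap free edge if z=.04 [[0.5811 0.0803 0.04  ]
 [0.5706 0.2425 0.04  ]]
box
[ 0.5777 -0.1503] -3.6995686542092883 res [ 1.4 -0.7 -1.1 -1.2 -1.5  1.4  1.3  0.7]
[ 0.5772 -0.1513] -3.445128229168912 res [ 0.2 -1.  -2.2 -2.1 -2.2  0.6  0.6  0.5 -0.8 -1.2 -1.6 -1.7 -1.9 -1.
 -0.8  0.4]
call (np.float64(0.6021069707709409), np.float64(-0.11973631953418004)) axis (np.float64(0.5791485362227425), np.float64(-0.11835418962129438)) rocker seen [[ 0.5779 -0.1184  0.048 ]]
cap [[0.4938 0.0737 0.084 ]
 [0.487  0.1153 0.084 ]
 [0.535  0.1246 0.084 ]
 [0.5417 0.0817 0.084 ]] [0.5132 0.0988 0.084 ]
[[-0.0842  0.9965  0.0003]
 [ 0.9963  0.0841  0.0148]
 [ 0.0147  0.0016 -0.9999]] 0.025
```

Call:
send_rows:
  plan:
    - {"linear":[0.025,0,0.03],"delta_rot":[0,-0.85,0],"fingers":0}
    - {"linear":[0.025,-0.002,0.03],"delta_rot":[0,0,0],"fingers":0}
    - {"linear":[0.025,-0.002,0.03],"delta_rot":[0,0,0],"fingers":0}
    - {"linear":[0.025,-0.002,0.03],"delta_rot":[0,0,0],"fingers":0}
    - {"linear":[0.025,-0.002,0.03],"delta_rot":[0,0,0],"fingers":0}
    - {"linear":[0.025,0,0.03],"delta_rot":[0,0,0],"fingers":0}
    - {"linear":[0,0,0.02],"delta_rot":[0,0,0],"fingers":0}
    - {"linear":[0,0,0],"delta_rot":[0,0,0],"fingers":0}
    - {"linear":[0,0,0],"delta_rot":[0,0,0],"fingers":0}

```text
clock: 4.1
position: [0.5978, 0.174, 0.1357]
ee_rot: [0.008, 0.676, 0.736, 0.005]
contact_force: [0.5, -0.4, 1.3]
width: -0.0
```

Call:
send_rows:
  plan:
    - {"linear":[-0.01,0.001,0.02],"delta_rot":[0,0,0],"fingers":0}
    - {"linear":[0,0,0.02],"delta_rot":[0,0,0],"fingers":0}
    - {"linear":[0,0,0.01],"delta_rot":[0,0,0],"fingers":0}
    - {"linear":[0,0,0.008],"delta_rot":[0,0,0],"fingers":0}
    - {"linear":[0,0,0.008],"delta_rot":[0,0,0],"fingers":0}
    - {"linear":[0,0,0.006],"delta_rot":[0,0,0],"fingers":0}
    - {"linear":[0,0,0.006],"delta_rot":[0,0,0],"fingers":0}
    - {"linear":[0,0,0.0],"delta_rot":[0,0,0],"fingers":0}

```text
clock: 4.77
position: [0.6095, 0.1625, 0.0667]
ee_rot: [0.014, 0.677, 0.736, 0.013]
contact_force: [-0.5, -0.0, -0.8]
width: 0.0001
```

Call:
send_rows:
  plan:
    - {"linear":[0,-0.008,0],"delta_rot":[2.2,0,0],"fingers":0}
    - {"linear":[0,0,0.006],"delta_rot":[0,0,0],"fingers":0}
    - {"linear":[0,0,0.006],"delta_rot":[0,0,0],"fingers":0}
    - {"linear":[0,0,0.005],"delta_rot":[0,0,0],"fingers":0}
    - {"linear":[0,0,0.004],"delta_rot":[0,0,0],"fingers":0}
    - {"linear":[0,0,0],"delta_rot":[0,0,0],"fingers":0}

```text
clock: 5.27
position: [0.6029, 0.1622, 0.0454]
ee_rot: [0.003, 0.677, 0.736, 0.001]
contact_force: [-0.7, -0.7, 0.5]
width: 0.0
```

Call:
send_rows:
  plan:
    - {"linear":[0,0,0.002],"delta_rot":[0,0,0],"fingers":0}
    - {"linear":[0,0,0.002],"delta_rot":[0,0,0],"fingers":0}
    - {"linear":[0,0,0.002],"delta_rot":[0,0,0],"fingers":0}

```text
clock: 5.52
position: [0.6029, 0.1622, 0.0423]
ee_rot: [0.003, 0.677, 0.736, 0.001]
contact_force: [-5.6, -0.7, 19.7]
width: -0.0
```

Call:
send_rows:
  plan:
    - {"linear":[0,0,0],"delta_rot":[0,0,0],"fingers":0}
    - {"linear":[0,0,0],"delta_rot":[0,0,0],"fingers":0}
    - {"linear":[0,0,0],"delta_rot":[0,0,0],"fingers":0}
    - {"linear":[0,0,-0.03],"delta_rot":[0,0,0],"fingers":0}
    - {"linear":[0,0,-0.035],"delta_rot":[0,0,0],"fingers":0}
    - {"linear":[0,0,-0.035],"delta_rot":[0,0,0],"fingers":0}
    - {"linear":[0,0,-0.02],"delta_rot":[0,0,0],"fingers":0}
    - {"linear":[-0.018,-0.03,0],"delta_rot":[0,0,0],"fingers":0}
    - {"linear":[-0.018,-0.03,0],"delta_rot":[0,0,0],"fingers":0}
    - {"linear":[-0.018,-0.03,0],"delta_rot":[0,0,0],"fingers":0}
    - {"linear":[0,0,0],"delta_rot":[0,0,0],"fingers":0}
    - {"linear":[0,0,0],"delta_rot":[0,0,0],"fingers":0}

```text
clock: 6.52
position: [0.5159, 0.1, 0.1642]
ee_rot: [0.004, 0.676, 0.736, 0.002]
contact_force: [0.3, 0.4, 0.6]
width: 0.0003
```

```bash
python3 - <<'E'
from h import *
s=manip.get_state();print(s['position'],R.from_quat(s['ee_rot'],scalar_first=True).as_matrix().round(3),s['contact_force'])
im=save('scene','s1.png');c=im[225:345,300:460]
cv2.imwrite('pics/s1c.png',cv2.resize(c[:,:,::-1],None,fx=4,fy=4))
E
```

```text
[0.51589693 0.10003638 0.16420113] [[-0.085  0.996  0.009]
 [ 0.996  0.085 -0.003]
 [-0.003  0.008 -1.   ]] [0.2688134  0.35728187 0.56072222]
```

View pics/s1c.png

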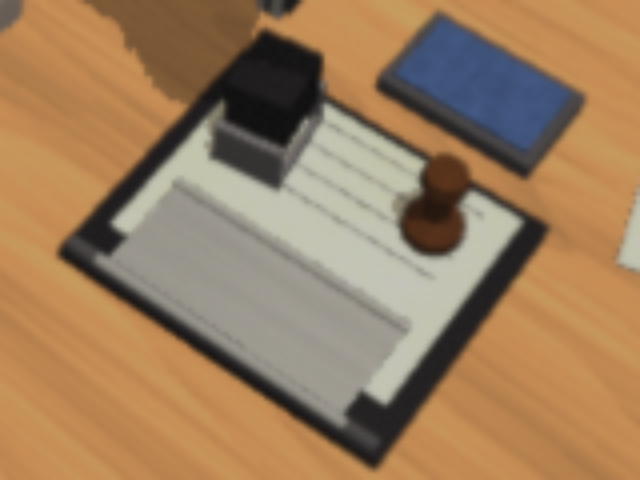

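The scene crop shows the flap lying flat (free edge near (290,255)), with the square stamp and round stamp in place. Next is the stamp press.

Call:
send_rows:
  plan:
    - {"linear":[0,0,0.018],"delta_rot":[0,0,0],"fingers":0}
    - {"linear":[0,0,0.018],"delta_rot":[0,0,0],"fingers":0}
    - {"linear":[0,0,0.008],"delta_rot":[0,0,0],"fingers":0}
    - {"linear":[0,0,0],"delta_rot":[0,0,0],"fingers":0}

```text
clock: 6.9
position: [0.5203, 0.1015, 0.119]
ee_rot: [0.005, 0.676, 0.737, 0.003]
contact_force: [-0.3, -0.7, -0.3]
width: 0.0005
```

Drifted about 6 mm in x and 2 mm in y, so I correct that and then press.

Call:
send_rows:
  plan:
    - {"linear":[-0.002,-0.006,0],"delta_rot":[0.5,0,0],"fingers":0}
    - {"linear":[0,0,0.005],"delta_rot":[0,0,0],"fingers":0}
    - {"linear":[0,0,0.005],"delta_rot":[0,0,0],"fingers":0}
    - {"linear":[0,0,0.004],"delta_rot":[0,0,0],"fingers":0}
    - {"linear":[0,0,0.003],"delta_rot":[0,0,0],"fingers":0}

```text
clock: 7.32
position: [0.5168, 0.0997, 0.1023]
ee_rot: [0.003, 0.676, 0.737, 0.001]
contact_force: [-2.5, -0.6, 4.9]
width: 0.0
```

Call:
send_rows:
  plan:
    - {"linear":[0,0,0.002],"delta_rot":[0,0,0],"fingers":0}
    - {"linear":[0,0,0.002],"delta_rot":[0,0,0],"fingers":0}
    - {"linear":[0,0,0.001],"delta_rot":[0,0,0],"fingers":0}

```text
clock: 7.57
position: [0.5168, 0.0997, 0.0989]
ee_rot: [0.003, 0.675, 0.737, 0.001]
contact_force: [-3.1, -0.7, 12.4]
width: -0.0
```

Call:
send_rows:
  plan:
    - {"linear":[0,0,0],"delta_rot":[0,0,0],"fingers":0}
    - {"linear":[0,0,-0.015],"delta_rot":[0,0,0],"fingers":0}
    - {"linear":[0,0,-0.025],"delta_rot":[0,0,0],"fingers":0}
    - {"linear":[0,0,-0.03],"delta_rot":[0,0,0],"fingers":0}
    - {"linear":[-0.035,0.01,0],"delta_rot":[0,0,1.5],"fingers":0}
    - {"linear":[-0.035,0.01,0],"delta_rot":[0,0,1.5],"fingers":0}
    - {"linear":[-0.035,0.01,0],"delta_rot":[0,0,1.5],"fingers":0}
    - {"linear":[-0.035,0.01,0],"delta_rot":[0,0,1.5],"fingers":0}
    - {"linear":[-0.035,0.01,0],"delta_rot":[0,0,1.5],"fingers":0}
    - {"linear":[-0.03,0.01,0],"delta_rot":[0,0,0],"fingers":0}
    - {"linear":[0,0,0],"delta_rot":[0,0,0],"fingers":0}
    - {"linear":[0,0,0],"delta_rot":[0,0,0],"fingers":0}

```text
clock: 8.57
position: [0.5885, -0.1116, 0.1751]
ee_rot: [0.009, 0.723, 0.691, 0.007]
contact_force: [-0.6, -0.7, 0.8]
width: -0.0001
```

```bash
python3 - <<'E'
from h import *
s=manip.get_state();p=s['position'];M=R.from_quat(s['ee_rot'],scalar_first=True).as_matrix();print(p,M.round(3),s['contact_force'])
print((M.T@(np.array([.602,-.1197,p[2]])-p)).round(4))
im=save('scene','s2.png');c=im[185:345,225:445]
cv2.imwrite('pics/s2c.png',cv2.resize(c[:,:,::-1],None,fx=3.6,fy=3.6))
E
```

```text
[ 0.58854847 -0.11160243  0.17507062] [[ 0.045  0.999  0.022]
 [ 0.999 -0.045 -0.004]
 [-0.003  0.022 -1.   ]] [-0.61492919 -0.66756368  0.7576805 ]
[-0.0075  0.0138  0.0003]
```

View pics/s2c.png

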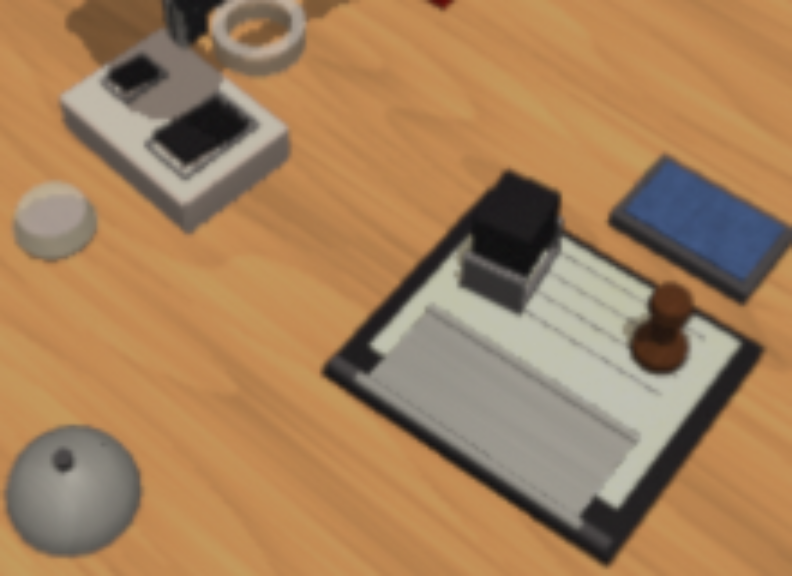

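The stamp is up and standing in place at (510,240) in the crop, the flap is flat, and the box is untouched. Next is the rocker.

Call:
send_rows:
  plan:
    - {"linear":[-0.0075,0.01,0.02],"delta_rot":[1.2,0,0],"fingers":0}
    - {"linear":[0,0,0.02],"delta_rot":[0,0,0],"fingers":0}
    - {"linear":[0,0,0.02],"delta_rot":[0,0,0],"fingers":0}
    - {"linear":[0,0,0.012],"delta_rot":[0,0,0],"fingers":0}
    - {"linear":[0,0,0],"delta_rot":[0,0,0],"fingers":0}

```text
clock: 9.03
position: [0.5997, -0.1151, 0.1024]
ee_rot: [0.003, 0.721, 0.693, 0.001]
contact_force: [-0.3, -0.2, -0.5]
width: -0.0004
```

Call:
send_rows:
  plan:
    - {"linear":[-0.0045,0.001,0.008],"delta_rot":[0,0,0],"fingers":0}
    - {"linear":[0,0,0.008],"delta_rot":[0,0,0],"fingers":0}
    - {"linear":[0,0,0.006],"delta_rot":[0,0,0],"fingers":0}
    - {"linear":[0,0,0.004],"delta_rot":[0,0,0],"fingers":0}
    - {"linear":[0,0,0.003],"delta_rot":[0,0,0],"fingers":0}
    - {"linear":[0,0,0.002],"delta_rot":[0,0,0],"fingers":0}

```text
clock: 9.53
position: [0.6027, -0.1173, 0.072]
ee_rot: [0.006, 0.72, 0.694, 0.002]
contact_force: [-1.2, 0.5, 2.7]
width: -0.0
```

Call:
send_rows:
  plan:
    - {"linear":[0,0,0.002],"delta_rot":[0,0,0],"fingers":0}
    - {"linear":[0,0,0.002],"delta_rot":[0,0,0],"fingers":0}
    - {"linear":[0,0,0.001],"delta_rot":[0,0,0],"fingers":0}

```text
clock: 9.78
position: [0.603, -0.1173, 0.0704]
ee_rot: [0.006, 0.72, 0.694, 0.003]
contact_force: [-1.0, 0.7, 4.6]
width: -0.0002
```

Call:
send_rows:
  plan:
    - {"linear":[0,0,0.002],"delta_rot":[0,0,0],"fingers":0}
    - {"linear":[0,0,0.003],"delta_rot":[0,0,0],"fingers":0}
    - {"linear":[0,0,0.002],"delta_rot":[0,0,0],"fingers":0}

```text
clock: 10.03
position: [0.6029, -0.1173, 0.0703]
ee_rot: [0.007, 0.72, 0.694, 0.003]
contact_force: [-3.1, 0.4, 8.3]
width: 0.0002
```

Call:
send_rows:
  plan:
    - {"linear":[0,0,0.005],"delta_rot":[0,0,0],"fingers":0}
    - {"linear":[0,0,0.005],"delta_rot":[0,0,0],"fingers":0}
    - {"linear":[0,0,0],"delta_rot":[0,0,0],"fingers":0}

```text
clock: 10.28
position: [0.6031, -0.1174, 0.0722]
ee_rot: [0.01, 0.72, 0.694, 0.005]
contact_force: [-0.2, -0.2, -0.8]
width: -0.0004
```

Call:
send_rows:
  plan:
    - {"linear":[0,0,-0.02],"delta_rot":[0,0,0],"fingers":0}
    - {"linear":[0,0,-0.035],"delta_rot":[0,0,0],"fingers":0}
    - {"linear":[0,0,-0.035],"delta_rot":[0,0,0],"fingers":0}
    - {"linear":[0,0,-0.035],"delta_rot":[0,0,0],"fingers":0}
    - {"linear":[0,-0.03,-0.03],"delta_rot":[0,0,0],"fingers":0}
    - {"linear":[0,-0.03,-0.03],"delta_rot":[0,0,0],"fingers":0}
    - {"linear":[0,-0.03,0],"delta_rot":[0,0,0],"fingers":0}
    - {"linear":[0,-0.03,0],"delta_rot":[0,0,0],"fingers":0}
    - {"linear":[0,0,0],"delta_rot":[0,0,0],"fingers":0}
    - {"linear":[0,0,0],"delta_rot":[0,0,0],"fingers":0}

```text
clock: 11.12
position: [0.4766, -0.112, 0.2649]
ee_rot: [0.013, 0.72, 0.694, 0.006]
contact_force: [0.7, -1.2, 0.4]
width: -0.0002
```

```bash
python3 - <<'E'
from h import *
s=manip.get_state();print(s['position'],s['contact_force'],s['clock'])
save('scene','s3.png')
a=cv2.imread('pics/s0.png')[185:250,235:315];b=cv2.imread('pics/s3.png')
x=np.vstack([a,b[185:250,235:315]]);x=cv2.resize(x,None,fx=4.4,fy=4.4,interpolation=cv2.INTER_CUBIC)
y=cv2.resize(b[225:345,310:445],(400,572*400//400))[:x.shape[0]]
y=cv2.resize(b[225:345,310:445],(430,382));y=np.vstack([y,np.zeros((x.shape[0]-382,430,3),np.uint8)])
cv2.imwrite('pics/s3c.png',np.hstack([x,y]))
E
```

```text
[ 0.47662624 -0.11195389  0.2649456 ] [ 0.71766604 -1.15454521  0.37660844] 11.1167
```

View pics/s3c.png

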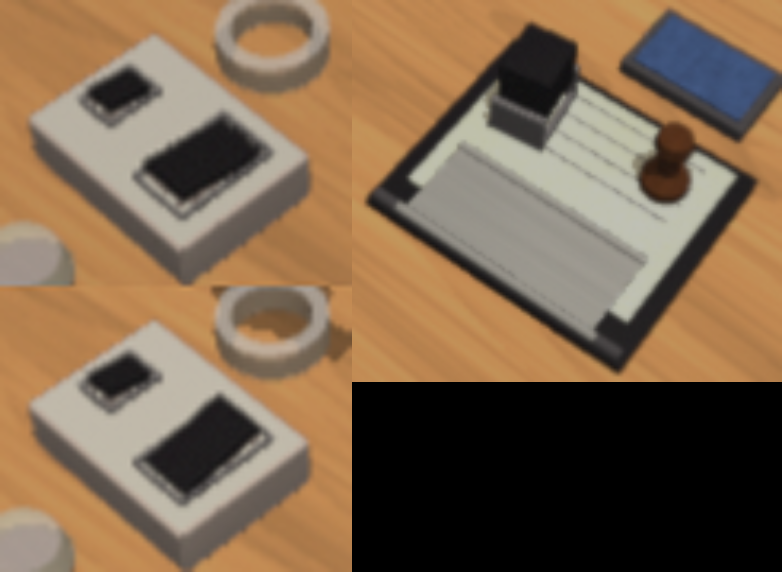

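Compared with the first picture (upper left), the larger rocker (lower left, (205,450)) has tipped over with its far end down on the frame. The smaller rocker is unchanged, the flap is flat, and the stamps are in place. I'm handing in.

```bash
python3 -c "
from rig import manip
print(manip.sign_off())"
```

```text
the job is handed in; nothing more can be done
None
```

I did the three presses in order with closed fingers and handed the job in. The clock read 11.1 s at my last check, against the 46 s limit; no verdict is reported.

- **Flap:** I pushed it down to its stop, with about 20 N on the tool and the fingertips at about 17 mm, and held it there.
- **Stamp:** I pressed the cap to its stop, with 12 N against the 6 N spring and the fingertips at 74 mm. Then I let it spring back up.
- **Rocker:** I pressed the far end of the larger rocker on the white box until it stopped moving at 8 N. The tip stopped about 1 mm higher than the given pressed point. I put that down to the near edge of the fingertip touching the sloped paddle.

The last scene picture shows the flap flat, the stamp up and in place, the larger rocker tipped over and the smaller rocker unchanged. In the part of the picture I checked, the ink pad, round stamp and tape look undisturbed. The arm was clear of everything.

I had no direct reading of the joint angles, so these results rest on forces, heights and pictures. I did not look closely at the bell, pen cup or paperweight at the end, but the arm did not touch them.

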